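# Balance a probe on the knife edge and mark its balance point

### The arm

A 7-joint arm with a two-finger parallel gripper is mounted at the origin on the work surface. World frame = base frame: x ahead of the robot, y to its left, z up, the work surface at z = 0. Lengths are in m, angles in rad, forces in N, time in s.
With the tool pointing down it reaches from about 0.4 to 0.875 m from the base axis. Payload 19.3 kg.
Tool frame: the origin (TCP) lies midway between the tips of the shut fingers; the grasp point (between the pads) lies 19 mm behind it (bot.pinch_z is the distance from the TCP to the grasp point, in m); z points along the fingers, y is the direction in which the jaws open and shut (so a half turn about z gives the same grasp; the last joint's range is limited). The gripper opens to 85 mm and grips with 20 to 120 N. Pads are 22 mm wide; open, the fingers measure 114 mm over their backs; the gripper's body (76 mm by 85 mm) begins 54 mm behind the grasp point. The pads swing forward as they close: fully open they stand 13 mm farther back than shut.
Start: joints at [1.133, 0.521, -0.036, 1.599, 0.021, 1.021, -0.113], TCP at [0.225, -0.583, 0.231] pointing down, gripper open.
Joint ranges: [-2.91, 2.91], [-0.3, 2.13], [-1.5, 1.42], [0.17, 2.43], [-1.26, 4.41], [0.16, 1.93], [-2.52, 2.52]. Speed limits (rad/s): [1.89, 1.89, 2.39, 2.39, 3.01, 3.01, 3.01].

### API

Orientations are given as [roll, pitch, yaw] about the fixed x, y, z axes, in that order (R = Rz(yaw) Ry(pitch) Rx(roll)).
In Python, from workcell import bot gives the robot as it stands. The module is installed in compiled form; this text tells all that it offers.
- The arm moves only by the tool move_arm, never from a script. Its argument "moves" is text: rows parted by semicolons, each of 4 numbers parted by spaces: the shift along the tool's x, y, z in mm, then the turn about the tool's z in rad. In form: dx dy dz yaw; .... A call has exactly 10 rows; each row is the pose to reach, as a shift and turn from the pose commanded when the call began, along the tool's axes at that moment; what a row does not reach only later rows make up. A row lasts 1/12 s, in which the tool goes at most 41.7 mm and 7.16 degrees, less where a joint would pass 70% of its speed; a pose out of reach is approached as far as the arm can. A call with a gripper value outside its range is refused whole. "grip" is the opening, from 0 (shut) to 1 (fully open), set as the call begins (left out, the last holds). The fingers move at their own pace and stop on an object; "grip_force" is the grip in N (left out, the last holds). Time passes only in rows, so rows that repeat a pose let the fingers close, or fill a call up. It gives the time, the measured TCP pose, the force and the opening at its end, in the units of the state.
- bot.observe(): the state, without advancing time (a new reading comes with each control period).
- bot.grab_frame(name): name is "scene" or "top" or "wrist"; returns a dict with "frame" (480x640x3 uint8, red, green, blue), "z_map" (480x640 float32, m along the optical axis (not along the pixel's ray), 0 where there is no reading), "K" (3x3 intrinsics, pixels), "eye" and "attitude" of the camera in the world. Camera axes: x right, y up, looking along -z (the intrinsics and any distortion apply to the point x, -y, -z); pixel columns grow to the right and rows downward; lengths in m; the calibration is good to about 2 mm. The wrist camera is an equidistant fisheye: a pixel r from the principal point sees the ray r / f radians off the axis. A picture is of the moment at which its call begins.
- bot.job_done(): hands the job in, once; it reports no verdict.
Trained networks look in a picture, given as the dict that the camera call returned (one of the last four; its "shot" number tells which), for a name from the list of things; names that differ only in an ending like _2 or _b are one class to them, and where a whole thing is asked for, a point or a joint stands for the part that bears it (a point fixed in the world has none). Each returns a list of dicts, best first, with "conf" (0 to 1); they miss things now and then, are a little off and sometimes report something else, mostly with a low value. They report only what shows in the picture. A call takes as long as a camera call. They do not tell look-alikes from the thing itself.
- bot.search_frame(picture, label): "at" ([column, row] in pixels, amid what is visible of it).
- bot.pinpoint(picture, label): "at" ([column, row] in pixels: a listed point, or the origin of a listed thing).
The state is a dict: "clock": time; "qpos": joint angles; "qd": joint speeds; "joint_efforts": joint torques, N m; "position": TCP position; "tool_rot": TCP orientation; "force": force on the tool from outside, world axes, zero at the start; "moment": the same for the moment, N m; "grip_width": finger opening in m.
Only numpy, scipy, OpenCV 4.12 (cv2) and the standard library are available. Lean on these libraries where they do the work, as an engineer would, in place of code of your own. Each camera call takes 0.05 s, during which the arm holds its last target. There are 200 camera calls.

### The job

The yellow probe lies across the knife edge of the balancing rig, tipped down at its black end. Slide it gently along the edge, without lifting it off, until it stays level by itself and rests only on the edge; then press the red marker button down so that its pin marks the probe there, and let go, leaving the probe still balanced. The probe's shell cracks under about 20 N, so push, squeeze and mark lightly, and leave everything else where it is.

Things in the scene. Friction and masses are not known exactly. Their poses are not given: they have to be found in the camera images.
- probe: Yellow flat-sided bar 260 mm long (x), 18 wide (y), 16 high (z), 0.2 to 0.24 kg, loose on the knife edge; origin at the middle of its underside, +x towards its black end. Hidden ballast puts its balance point up to 20 mm either side of the middle, new each time. At the start the middle is 28 to 40 mm beyond the edge on the black side. Its shell cracks above 20 N; sliding takes 1 to 3 N.
- probe_black_end (a point): Centre of the probe's black end face (18 by 16 mm, facing the probe's +x), a good place to push. At the start this end is down on a rest roll, about 0.085 rad from level; slid too far, the probe tips as much the other way. Fingers touching it can hold it up or down by friction: take them off and let its rocking die out (up to 4 s) to see whether it stays level.
- probe_steel_end (a point): Centre of the probe's steel end face (18 by 16 mm, facing the probe's -x).
- knife_edge (a point): Centre of the fixed knife edge's crown, 75 mm above the table, 8 mm wide along x, 34 mm along y. Its x is the sliding direction, towards the probe's black end; z up. The probe stays level by itself only with its balance point over this crown, within 4 mm of its centre line.
- rig: Balancing rig, fixed, same axes as the knife edge, origin on the table below it. Base plate 12 mm high, x +-85, y -95 to 55 mm. Rest rolls at x +-62 mm, tops 70 mm up. Guide pins (8 mm thick, tops 98 mm up) at x +-32, y +-16.5 mm leave the probe 3.5 mm each side. A 14 mm post at y -62 mm carries an arm (125 to 137 mm up) over the edge.
- marker_top (a point): Centre of the top of the red marker button (26 mm wide), above the knife edge, 177 mm above the table when up. It springs back; travel 28 mm. Its pin meets the level probe after 12 mm, then its spring adds 1.5 N per mm: it marks when pressing the probe with over 5 N (15.5 mm of travel; best 17 to 21 mm) and cracks it over 20 N (25 mm). The hand feels 3 N as the pin meets the probe, 8 N at 15.5 mm, 12 N at 18 mm, 17 N at 21 mm.
- marker (a joint): Travel of the marker button: 0 up, positive pressed down (m), spring-loaded to 0.
- steel_bowl: Steel bowl, 110 mm wide, 45 mm high; leave alone.
- jar: Amber jar, 60 mm wide, 80 mm high; leave alone.
- tape_roll: White tape roll, 80 mm wide, 25 mm high; leave alone.
- sample_cup: Blue cup, 66 mm wide, 70 mm high; leave alone.
- blue_handle: Blue spare handle with a steel tip, about 190 mm long, lying flat; leave alone.
- screwdriver: Screwdriver lying on the table; leave alone.
- charger_pack: Black charger pack, 70 x 45 x 22 mm; leave alone.
Not all that is in view belongs to the job. What is meant by the rig is not pink, and is the larger of those in its own colour.

How it is judged:
On the way, in this order (a step that is already met when the one before it is completed fails the run):
1. the probe balances about level, off both rests, on the knife edge by itself, touched by neither robot nor marker (angle between probe's own x axis and vertical between 1.5258 and 1.6158 rad and z of probe in the frame of knife_edge between -0.008 and 0.008 m and horizontal distance between probe and knife_edge below 0.05 m and contact force between each of the fingers, the arm and probe below 0.05 N and value of joint marker below 0.003 m), for 0.5 s.
2. the marker pin presses the level, balanced probe with at least 5 N (angle between probe's own x axis and vertical between 1.5258 and 1.6158 rad and z of probe in the frame of knife_edge between -0.008 and 0.008 m and horizontal distance between probe and knife_edge below 0.05 m and contact force between each of the fingers, the arm and probe below 0.05 N and contact force between marker and probe above 5 N), for 0.05 s.
At the end, for the whole second after the job is handed in: The probe lies on the knife edge, level within 0.03 rad, at rest and balanced by itself (touched by neither robot nor marker), with the marker button sprung back up (within 3 mm) (angle between probe's own x axis and vertical between 1.5408 and 1.6008 rad and z of probe in the frame of knife_edge between -0.008 and 0.008 m and horizontal distance between probe and knife_edge below 0.05 m and contact force between each of the fingers, the arm and probe below 0.05 N and linear speed of probe below 0.02 m/s and angular speed of probe below 0.15 rad/s and value of joint marker below 0.003 m).
It fails at once if fingers press or squeeze the probe with more than 20 N (contact force between the fingers and probe above 20 N).
It fails at once if the marker pin presses the probe with more than 20 N (contact force between marker and probe above 20 N).
It fails at once if the probe is lifted off the knife edge or falls from it (z of probe in the frame of knife_edge above 0.02 m or z of probe in the frame of knife_edge below -0.03 m).
It fails at once if a bystander is moved by more than 20 mm (distance of any of steel_bowl, jar, tape_roll, sample_cup, blue_handle, screwdriver, charger_pack from where it was at the start of the episode above 0.02 m).
It also fails if it takes over 67 s, if anything falls off the work surface, if the arm or the gripper's body presses on something with over 40 N, if the wrist force passes 120 N, or if a joint passes its speed limit or range.

## Working session

There is one attempt and no reset: what is moved stays moved. The work goes in short steps, Python scripts to look and compute and a tool call to move; the robot and the scene stay as the last step left them, time stands still between calls to the robot, and variables do not carry over. Pictures are saved under pics/ and viewed, about 8 in all and at most 12, crops included, and the job is handed in when it is done.

Besides the shell and the picture viewer there is one more tool, called after ">>>" in YAML: its name, and indented under it one key for each argument. move_arm: Moves the arm, as the interface text tells. Its arguments: {"type":"object","properties":{"moves":{"type":"string"},"grip":{"type":"number"},"grip_force":{"type":"number"}},"required":["moves"]}

```bash
mkdir -p pics; cat > h.py <<'E'
import numpy as np, cv2
from workcell import bot
def Rm(a):
    a=np.array(a,float)
    if a.shape==(3,3): return a
    from scipy.spatial.transform import Rotation as R
    return R.from_euler('xyz',a).as_matrix() if a.size==3 else R.from_quat(a).as_matrix()
def pt(p,uv,z=None):
    u,v=uv; K=p["K"]
    if z is None:
        w=p["z_map"][int(v)-1:int(v)+2,int(u)-1:int(u)+2]; z=np.median(w[w>0]) if (w>0).any() else np.nan
    c=np.array([(u-K[0,2])/K[0,0]*z,-(v-K[1,2])/K[1,1]*z,-z])
    return Rm(p["attitude"])@c+np.array(p["eye"])
def ray(p,uv,h):
    a=pt(p,uv,1.0); e=np.array(p["eye"]); d=a-e
    return e+d*(h-e[2])/d[2]
def proj(p,X):
    c=Rm(p["attitude"]).T@(np.array(X)-p["eye"]); K=p["K"]
    return np.array([K[0,2]+K[0,0]*c[0]/-c[2],K[1,2]+K[1,1]*c[1]/c[2]])
E
python3 - <<'E'
from h import *
s=bot.observe(); print(s)
for n in("scene","top"):
    p=bot.grab_frame(n); cv2.imwrite(f"pics/{n}0.png",p["frame"][:,:,::-1]); print(n,p["K"].tolist(),p["eye"],p["attitude"])
    for l in("rig","knife_edge","marker_top","probe_black_end","probe_steel_end","probe"):
        for d in bot.pinpoint(p,l)[:3]: print(l,d["conf"],np.round(d["at"],1),pt(p,d["at"]).round(3))
E
```

```text
{'clock': 0.0, 'qpos': array([ 1.13279648,  0.52203456, -0.03632219,  1.60000357,  0.02120778,
        1.02106889, -0.11278846]), 'qd': array([ 0.00040209, -0.00204467, -0.00023266,  0.00093959,  0.0010597 ,
       -0.00030836,  0.00023902]), 'joint_efforts': array([-3.18114346e-06, -9.27130437e+01,  1.98009767e+00, -3.69933414e+01,
        1.78544316e-02,  8.52772209e-03, -7.02190459e-05]), 'position': array([ 0.22456993, -0.58290765,  0.23071457]), 'tool_rot': array([-3.14046698e+00,  8.86679031e-05,  3.67800928e-01]), 'force': array([-0.71568358, -0.01343333,  0.58075162]), 'moment': array([0.072078  , 0.00764626, 0.03626423]), 'grip_width': 0.08558094277185707}
scene [[485.4142017857832, 0.0, 316.9270038696142], [0.0, 485.4142017857832, 245.9126419179273], [0.0, 0.0, 1.0]] [ 1.39050663 -0.19877004  0.70903961] [0.99470424 0.01645173 1.31127976]
rig 0.96 [357.2 297.9] [0.641 0.077 0.061]
rig 0.92 [217.5 308.2] [ 0.529 -0.211  0.009]
rig 0.6 [374.2 216. ] [0.266 0.257 0.026]
knife_edge 0.84 [356.3 274.6] [0.64  0.073 0.122]
knife_edge 0.74 [212.9 285.7] [ 0.43  -0.214 -0.001]
knife
[... 492 characters left out ...]
.71 [431.1 233.8] [ 0.498 -0.202  0.05 ]
rig 0.7 [283.1 201.5] [0.565 0.097 0.077]
rig 0.66 [200.8 373.7] [0.221 0.271 0.037]
knife_edge 0.81 [283.7 197.8] [0.564 0.092 0.137]
knife_edge 0.8 [189.4 384.7] [0.219 0.271 0.136]
knife_edge 0.62 [432.5 229.6] [ 0.506 -0.205  0.052]
marker_top 0.77 [177.3 394.8] [0.21  0.284 0.176]
marker_top 0.63 [280.5 189.7] [0.574 0.096 0.176]
marker_top 0.53 [438.4 221.9] [ 0.518 -0.207  0.096]
probe_black_end 0.56 [203.8 172.1] [0.64  0.27  0.001]
probe_black_end 0.52 [438.3 112.6] [ 0.761 -0.233  0.006]
probe_black_end 0.23 [346.6 288.8] [ 0.388 -0.029  0.023]
probe_steel_end 0.61 [328.7 207.7] [0.549 0.007 0.097]
probe 0.6 [266.9 191. ] [0.585 0.128 0.088]
```

View pics/scene0.png

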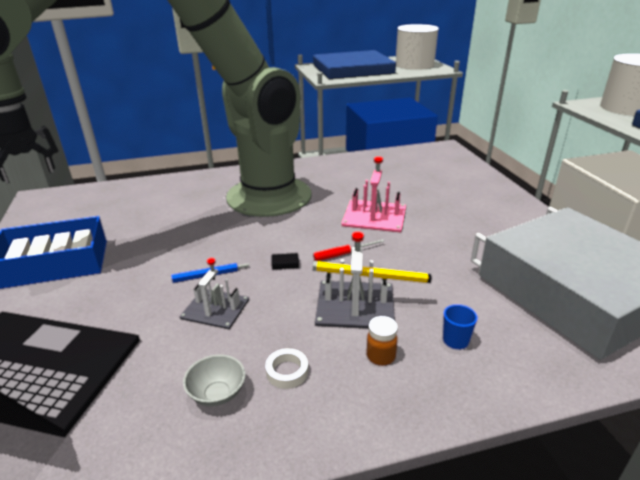

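View pics/top0.png

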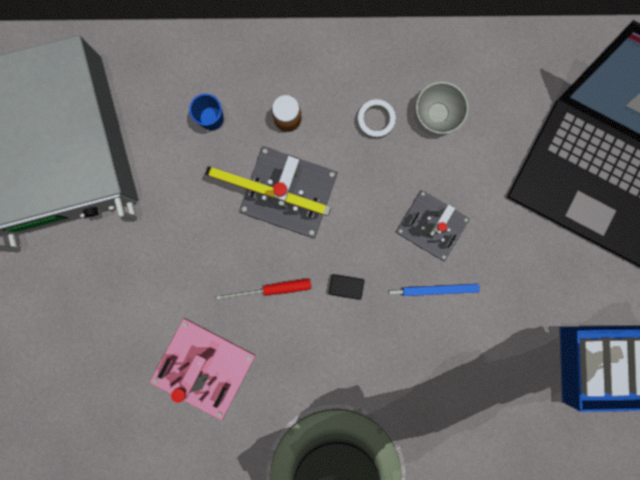

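The scene picture shows the large dark-grey rig at (357,297), with the yellow probe's black end at (430,278) and steel end at (316,265). In the top view that rig is at (285,190), with black end (208,171), steel end (328,209) and red button (280,189). The small grey rig and the pink one are decoys. Next I'll measure it precisely.

```bash
cat >> h.py <<'E'
def cloud(p):
    v,u=np.mgrid[0:480,0:640]; z=p["z_map"]; K=p["K"]
    c=np.stack([(u-K[0,2])/K[0,0]*z,-(v-K[1,2])/K[1,1]*z,-z],-1)
    X=c@Rm(p["attitude"]).T+np.array(p["eye"]); X[z<=0]=np.nan
    return X
def masks(p):
    f=cv2.cvtColor(p["frame"],cv2.COLOR_RGB2HSV); h,s,v=f[...,0],f[...,1],f[...,2]
    return dict(yel=(h>22)&(h<36)&(s>150)&(v>90), red=((h<6)|(h>174))&(s>170)&(v>90))
E
python3 - <<'E'
from h import *
for n in("top","scene"):
    p=bot.grab_frame(n); X=cloud(p); m=masks(p)
    near=np.hypot(X[...,0]-.57,X[...,1]-.1)<.25
    y=m["yel"]&near&(X[...,2]>.05); P=X[y]; c=P[:,:2].mean(0)
    w,V=np.linalg.eigh(np.cov((P[:,:2]-c).T)); d=V[:,1]*np.sign(V[1,1])
    t=(P[:,:2]-c)@d; sl=np.polyfit(t,P[:,2],1)
    print(n,"yel",len(P),c.round(4),"dir",d.round(4),"yaw",np.arctan2(d[1],d[0]).round(4),"t",np.percentile(t,[1,99]).round(4),"z",sl.round(4))
    r=m["red"]&near&(X[...,2]>.165); print("btn",r.sum(),X[r].mean(0).round(4),np.median(X[r][:,2]).round(4), np.ptp(X[r],0).round(3))
    # base plate
    if n=="top":
        g=(abs(X[...,2]-.012)<.012)&(np.hypot(X[...,0]-.58,X[...,1]-.09)<.14)&(p["frame"].max(-1)<105)
        g=cv2.morphologyEx(g.astype(np.uint8),cv2.MORPH_CLOSE,np.ones((9,9)))
        cs=max(cv2.findContours(g,0,2)[0],key=cv2.contourArea)
        b=cv2.boxPoints(cv2.minAreaRect(cs)); print(b.round(1).tolist()); Q=np.array([ray(p,q,.012) for q in b]); print(Q.round(4).tolist())
    for l in("probe_black_end","probe_steel_end"):
        for q in bot.pinpoint(p,l)[:3]: print(l,round(q["conf"],2),np.round(q["at"],1),ray(p,q["at"],.075).round(4))
E
```

```text
top yel 979 [0.5872 0.1313] dir [0.3424 0.9395] yaw 1.2213 t [-0.1188  0.1177] z [-0.0829  0.0877]
btn 120 [0.5753 0.098  0.1767] 0.1767 [0.022 0.02  0.009]
[[217.10000610351562, 205.3000030517578], [225.89999389648438, 180.3000030517578], [322.6000061035156, 214.3000030517578], [313.79998779296875, 239.39999389648438]]
[[0.5673, 0.2398, 0.012], [0.62, 0.2209, 0.012], [0.545, 0.0181, 0.012], [0.4924, 0.0374, 0.012]]
probe_black_end 0.69 [203.5 172.5] [0.6256 0.2552 0.075 ]
probe_black_end 0.68 [329.2 210.8] [0.5452 0.0057 0.075 ]
probe_steel_end 0.7 [329.5 210.5] [0.5458 0.0051 0.075 ]
probe_steel_end 0.21 [285.  198.6] [0.5709 0.0935 0.075 ]
scene yel 818 [0.5935 0.1325] dir [0.3443 0.9389] yaw 1.2193 t [-0.1256  0.1129] z [-0.0857  0.0843]
btn 82 [0.5808 0.0938 0.1747] 0.176 [0.022 0.021 0.013]
probe_black_end 0.97 [428.3 275.4] [0.6266 0.2444 0.075 ]
probe_steel_end 0.67 [309.4 265.2] [0.5169 0.0048 0.075 ]
```

>>> move_arm:
  moves: "0 0 -20 0; 0 0 -40 0; 0 0 -40 0.12; 0 0 -40 0.24; 0 0 -40 0.36; 0 0 -40 0.48; 0 0 -40 0.60; 0 0 -40 0.72; 0 0 -40 0.72; 0 0 -40 0.72"
  grip: 0
  grip_force: 20

```text
clock: 1.83
position: [0.2249, -0.5831, 0.2713]
tool_rot: [3.142, 0.0, -0.348]
force: [-0.7, -0.1, 0.5]
grip_width: 0.0003
```

>>> move_arm:
  moves: "4 -40 0 -0.12; 8 -80 0 -0.24; 12 -120 0 -0.36; 16 -160 0 -0.48; 20 -200 0 -0.60; 24 -240 0 -0.72; 28 -280 0 -0.84; 32 -320 0 -0.96; 36 -360 0 -1.08; 40 -400 0 -1.20"

```text
clock: 2.67
position: [0.4007, -0.2198, 0.2717]
tool_rot: [3.141, 0.0, 0.858]
force: [1.5, -0.8, -0.1]
grip_width: 0.0003
```

>>> move_arm:
  moves: "38 -11 0 -0.10; 77 -21 0 -0.20; 115 -32 0 -0.30; 154 -43 0 -0.37; 192 -54 0 -0.37; 231 -64 0 -0.37; 269 -75 0 -0.37; 308 -86 0 -0.37; 346 -96 0 -0.37; 385 -107 0 -0.37"

```text
clock: 3.5
position: [0.5755, 0.1394, 0.2715]
tool_rot: [3.141, -0.0, 1.222]
force: [0.0, 0.1, -0.4]
grip_width: 0.0001
```

>>> move_arm:
  moves: "40 3 0 0; 80 7 0 0; 120 10 0 0; 161 14 20 0; 161 14 60 0; 161 14 100 0; 161 14 140 0; 161 14 175 0; 161 14 206 0; 161 14 206 0"

```text
clock: 4.33
position: [0.6407, 0.2825, 0.0591]
tool_rot: [-3.136, 0.006, 1.222]
force: [-0.4, -0.7, 0.1]
grip_width: -0.0
```

```bash
cat >> h.py <<'E'
def tilt(p=None):
    p=p or bot.grab_frame("scene"); X=cloud(p); m=masks(p)
    near=np.hypot(X[...,0]-.57,X[...,1]-.1)<.25
    y=m["yel"]&near&(X[...,2]>.05); P=X[y]; d=np.array([.342,.94]); t=(P[:,:2]-[.577,.097])@d
    ok=abs((P[:,:2]-[.577,.097])@[.94,-.342])<.03; P,t=P[ok],t[ok]
    sl=np.polyfit(t,P[:,2],1); return sl[0],np.percentile(t,[1,99]).round(4)
def st():
    s=bot.observe(); return round(s["clock"],2),s["position"].round(4),s["tool_rot"].round(3),s["force"].round(1)
E
python3 - <<'E'
from h import *
print(st())
ims=[]
for n in("scene","top","wrist"):
    p=bot.grab_frame(n)
    if n!="wrist": print(n,tilt(p)); u,v=proj(p,[.62,.22,.08]).astype(int); im=p["frame"][max(v-70,0):v+70,max(u-90,0):u+90]; im=cv2.resize(im,(400,300),interpolation=2)
    else: im=cv2.resize(p["frame"],(400,300))
    ims.append(im)
    if n=="top" or n=="scene":
        for q in bot.pinpoint(p,"probe_black_end")[:2]: print(n,q["conf"],ray(p,q["at"],.069).round(4),q["at"])
        print(pt(p,proj(p,[.642,.286,.2])))
ims.append(np.zeros_like(ims[0]))
cv2.imwrite("pics/a1.png",np.vstack([np.hstack(ims[:2]),np.hstack(ims[2:])])[:,:,::-1])
E
```

```text
(4.33, array([0.6407, 0.2825, 0.0591]), array([-3.136,  0.006,  1.222]), array([-0.4, -0.7,  0.1]))
scene (np.float64(-0.08315000405562575), array([-0.0866,  0.1522]))
scene 0.57 [0.6257 0.2467 0.069 ] [428.8, 277.2]
[0.67300097 0.26592223 0.22108294]
top (np.float64(-0.08073331355590618), array([-0.0843,  0.047 ]))
top 0.51 [0.5613 0.0979 0.069 ] [283.0, 203.8]
[0.56104105 0.19256674 0.55773798]
```

View pics/a1.png

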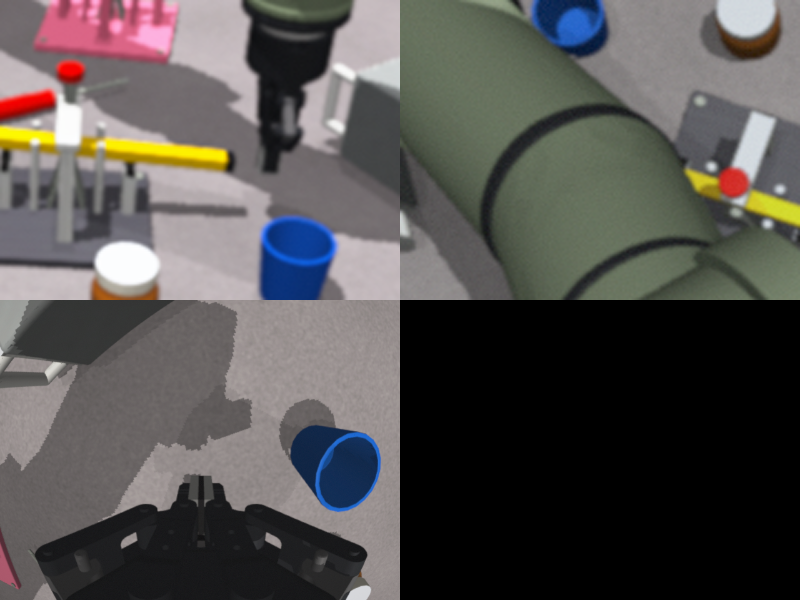

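>>> move_arm:
  moves: "-8 0 0 0; -16 0 0 0; -20 0 0 0; -23 0 0 0; -26 0 0 0; -28 0 0 0; -30 0 0 0; -32 0 0 0; -32 0 0 0; -32 0 0 0"

```text
clock: 5.42
position: [0.6324, 0.2539, 0.0652]
tool_rot: [-3.141, 0.0, 1.218]
force: [-0.1, 0.3, -0.1]
grip_width: -0.0003
```

```bash
python3 -c "
from h import *
print(st(),tilt())"
```

```text
(5.42, array([0.6324, 0.2539, 0.0652]), array([-3.141,  0.   ,  1.218]), array([-0.1,  0.3, -0.1])) (np.float64(-0.08280672906705767), array([-0.0936,  0.1437]))
```

>>> move_arm:
  moves: "-2 0 0 0; -4 0 0 0; -4 0 0 0; -1 0 0 0; 2 0 0 0; 2 0 0 0; 2 0 0 0; 2 0 0 0; 2 0 0 0; 2 0 0 0"

```text
clock: 6.3
position: [0.6332, 0.2559, 0.0653]
tool_rot: [-3.142, 0.0, 1.218]
force: [-0.4, -0.4, -0.1]
grip_width: -0.0001
```

```bash
python3 -c "
from h import *
print(st(),tilt())"
```

```text
(6.3, array([0.6332, 0.2559, 0.0653]), array([-3.142,  0.   ,  1.218]), array([-0.4, -0.4, -0.1])) (np.float64(-0.08285488916057998), array([-0.098,  0.14 ]))
```

>>> move_arm:
  moves: "-4 0 0 0; -8 0 0 0; -10 0 0 0; -10 0 0 0; -6 0 0 0; -4 0 0 0; -4 0 0 0; -4 0 0 0; -4 0 0 0; -4 0 0 0"

```text
clock: 7.18
position: [0.6318, 0.2522, 0.0652]
tool_rot: [-3.142, 0.0, 1.218]
force: [-0.7, -0.7, 0.1]
grip_width: -0.0002
```

```bash
python3 -c "
from h import *
print(st(),tilt())"
```

```text
(7.18, array([0.6318, 0.2522, 0.0652]), array([-3.142,  0.   ,  1.218]), array([-0.7, -0.7,  0.1])) (np.float64(-0.06341678144242191), array([-0.1024,  0.1359]))
```

>>> move_arm:
  moves: "-4 0 0 0; -8 0 0 0; -10 0 0 0; -10 0 0 0; -6 0 0 0; -4 0 0 0; -4 0 0 0; -4 0 0 0; -4 0 0 0; -4 0 0 0"

```text
clock: 8.07
position: [0.6304, 0.2485, 0.0652]
tool_rot: [-3.141, 0.0, 1.218]
force: [0.2, -0.7, -0.1]
grip_width: 0.0
```

```bash
python3 -c "
from h import *
print(st(),tilt())"
```

```text
(8.07, array([0.6304, 0.2485, 0.0652]), array([-3.141,  0.   ,  1.218]), array([ 0.2, -0.7, -0.1])) (np.float64(0.0523254621375114), array([-0.1075,  0.1305]))
```

I shouldn't have batched that last push: the probe was already starting to level before it. I'll back off and let the rocking settle.

>>> move_arm:
  moves: "5 0 0 0; 10 0 0 0; 15 0 0 0; 15 0 0 0; 15 0 0 0; 15 0 0 0; 15 0 0 0; 15 0 0 0; 15 0 0 0; 15 0 0 0"

```text
clock: 8.95
position: [0.6356, 0.2624, 0.0653]
tool_rot: [-3.142, 0.0, 1.218]
force: [-1.3, -0.6, 0.6]
grip_width: 0.0001
```

```bash
python3 -c "
from h import *
for i in range(8): print(st()[0],tilt())"
```

```text
8.95 (np.float64(-0.007142412419282868), array([-0.1071,  0.1316]))
9.0 (np.float64(-0.011604022629852469), array([-0.107 ,  0.1318]))
9.05 (np.float64(0.0102721323870921), array([-0.1077,  0.1314]))
9.1 (np.float64(0.035435548606724133), array([-0.1078,  0.1311]))
9.15 (np.float64(0.054556148505470504), array([-0.1078,  0.1306]))
9.2 (np.float64(0.06135540873573482), array([-0.108 ,  0.1303]))
9.25 (np.float64(0.06260716238560875), array([-0.1083,  0.1302]))
9.3 (np.float64(0.05803900495888972), array([-0.1082,  0.1304]))
```

>>> move_arm:
  moves: "0 0 0 0; 0 0 0 0; 0 0 0 0; 0 0 0 0; 0 0 0 0; 0 0 0 0; 0 0 0 0; 0 0 0 0; 0 0 0 0; 0 0 0 0"

```text
clock: 10.18
position: [0.6356, 0.2626, 0.0653]
tool_rot: [3.142, -0.0, 1.218]
force: [0.5, -0.1, -0.3]
grip_width: 0.0005
```

```bash
python3 -c "
from h import *
for i in range(4): print(st()[0],tilt())"
```

```text
10.18 (np.float64(0.05023839757537568), array([-0.1075,  0.1306]))
10.23 (np.float64(0.04190346613596647), array([-0.1077,  0.1307]))
10.28 (np.float64(0.03234108391815102), array([-0.1079,  0.1309]))
10.33 (np.float64(0.0107702650638549), array([-0.1078,  0.1315]))
```

>>> move_arm:
  moves: "0 0 0 0; 0 0 0 0; 0 0 0 0; 0 0 0 0; 0 0 0 0; 0 0 0 0; 0 0 0 0; 0 0 0 0; 0 0 0 0; 0 0 0 0"

```text
clock: 11.22
position: [0.6356, 0.2625, 0.0653]
tool_rot: [-3.142, 0.0, 1.218]
force: [-0.1, -0.7, -0.2]
grip_width: 0.0001
```

>>> move_arm:
  moves: "0 0 0 0; 0 0 0 0; 0 0 0 0; 0 0 0 0; 0 0 0 0; 0 0 0 0; 0 0 0 0; 0 0 0 0; 0 0 0 0; 0 0 0 0"

```text
clock: 12.05
position: [0.6356, 0.2626, 0.0653]
tool_rot: [3.142, -0.0, 1.218]
force: [-0.7, 1.4, -0.0]
grip_width: -0.0003
```

```bash
python3 -c "
from h import *
for i in range(8): print(st()[0],tilt())"
```

```text
12.05 (np.float64(0.024377126529143704), array([-0.1073,  0.1308]))
12.1 (np.float64(0.02224025148575561), array([-0.1073,  0.131 ]))
12.15 (np.float64(0.013909422528971814), array([-0.1072,  0.131 ]))
12.2 (np.float64(0.0015988281194049083), array([-0.1075,  0.1316]))
12.25 (np.float64(-0.0016299243792669625), array([-0.1071,  0.1316]))
12.3 (np.float64(0.010702834738179345), array([-0.1077,  0.1314]))
12.35 (np.float64(0.019351358489526183), array([-0.1072,  0.1312]))
12.4 (np.float64(0.020561867683990827), array([-0.1072,  0.1311]))
```

>>> move_arm:
  moves: "2 0 -20 0; 2 0 -60 0; 2 0 -100 0; 0 0 -140 0; 0 0 -165 0; -35 -1 -165 0; -75 -1 -165 0; -115 -1 -165 0; -155 -1 -165 0; -176 -1 -165 0"

```text
clock: 13.28
position: [0.5725, 0.0931, 0.2304]
tool_rot: [3.141, 0.002, 1.215]
force: [0.6, -1.8, 0.3]
grip_width: -0.0001
```

```bash
python3 - <<'E'
from h import *
print(st())
for i in range(3): p=bot.grab_frame("scene"); print(tilt(p))
u,v=proj(p,[.577,.097,.13]).astype(int); im=cv2.resize(p["frame"][v-90:v+90,u-120:u+120],(800,600),interpolation=2); cv2.imwrite("pics/b1.png",im[:,:,::-1])
X=cloud(p); m=masks(p)["red"]&(np.hypot(X[...,0]-.57,X[...,1]-.1)<.05)&(X[...,2]>.16); print(X[m].mean(0),X[m].max(0),m.sum())
E
```

```text
(13.28, array([0.5725, 0.0931, 0.2304]), array([3.141e+00, 2.000e-03, 1.215e+00]), array([ 0.6, -1.8,  0.3]))
(np.float64(0.012302990846702121), array([-0.1076,  0.1296]))
(np.float64(0.00818729861652697), array([-0.1074,  0.1296]))
(np.float64(0.0005783537793062571), array([-0.1076,  0.1298]))
[0.58052309 0.09349757 0.17449354] [0.59033759 0.10513068 0.17879697] 92
```

View pics/b1.png

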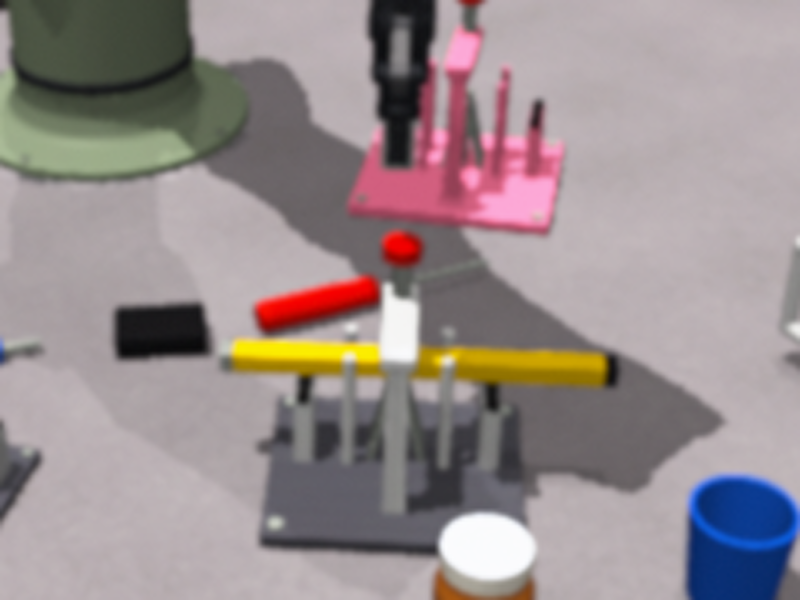

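The picture shows the probe level and clear of both rolls, with the shut fingers (397,165) above the red button (402,247). I'll let it settle while hovering just above the button.

>>> move_arm:
  moves: "0 2 0 0; 0 2 10 0; 0 2 20 0; 0 2 30 0; 0 2 40 0; 0 2 45 0; 0 2 45 0; 0 2 45 0; 0 2 45 0; 0 2 45 0"

```text
clock: 14.27
position: [0.576, 0.0971, 0.1858]
tool_rot: [3.141, -0.0, 1.218]
force: [0.2, 0.0, 0.1]
grip_width: 0.0005
```

>>> move_arm:
  moves: "0 0 0 0; 0 0 0 0; 0 0 0 0; 0 0 0 0; 0 0 0 0; 0 0 0 0; 0 0 0 0; 0 0 0 0; 0 0 0 0; 0 0 0 0"

```text
clock: 15.1
position: [0.5757, 0.097, 0.1853]
tool_rot: [-3.142, 0.0, 1.218]
force: [-0.1, -1.2, 0.1]
grip_width: -0.0003
```

```bash
python3 - <<'E'
from h import *
for i in range(7): p=bot.grab_frame("scene"); print(st()[0],tilt(p))
print(st(),bot.observe()["force"])
E
```

```text
15.15 (np.float64(0.004669632877285923), array([-0.1071,  0.1296]))
15.2 (np.float64(0.003319342634261581), array([-0.1073,  0.1295]))
15.25 (np.float64(0.0005474723434271786), array([-0.1074,  0.1295]))
15.3 (np.float64(-0.0020271854998121907), array([-0.1074,  0.1294]))
15.35 (np.float64(0.0002985162658866566), array([-0.1075,  0.1292]))
15.4 (np.float64(0.004183236230922688), array([-0.1073,  0.1292]))
15.45 (np.float64(0.003000115157922949), array([-0.1074,  0.1296]))
(15.45, array([0.5757, 0.0971, 0.1853]), array([-3.142,  0.   ,  1.218]), array([ 0.6, -0. , -0.3])) [ 0.59110289 -0.04833305 -0.31465576]
```

>>> move_arm:
  moves: "0 0 4 0; 0 0 8 0; 0 0 11 0; 0 0 14 0; 0 0 16 0; 0 0 18 0; 0 0 20 0; 0 0 21 0; 0 0 21 0; 0 0 21 0"

```text
clock: 16.28
position: [0.5757, 0.097, 0.1644]
tool_rot: [3.142, 0.0, 1.218]
force: [-0.8, 0.2, 3.8]
grip_width: 0.0
```

```bash
python3 - <<'E'
from h import *
for i in range(3): print(tilt(),st()[1],bot.observe()["force"].round(2))
E
```

```text
(np.float64(0.0006567625971860085), array([-0.1078,  0.1293])) [0.5757 0.0971 0.1644] [-1.32 -0.75  3.66]
(np.float64(0.0008359445702212357), array([-0.1072,  0.1293])) [0.5757 0.0971 0.1644] [-1.67 -0.39  3.45]
(np.float64(-3.249974323347546e-05), array([-0.1075,  0.1294])) [0.5757 0.097  0.1644] [-0.72 -1.48  3.36]
```

>>> move_arm:
  moves: "0 0 1 0; 0 0 2 0; 0 0 3 0; 0 0 4 0; 0 0 5 0; 0 0 6 0; 0 0 6 0; 0 0 6 0; 0 0 6 0; 0 0 6 0"

```text
clock: 17.27
position: [0.5758, 0.0971, 0.1588]
tool_rot: [3.141, -0.0, 1.218]
force: [-4.2, -1.6, 12.1]
grip_width: -0.0001
```

```bash
python3 - <<'E'
from h import *
for i in range(2): print(tilt(),st()[1],bot.observe()["force"].round(2))
E
```

```text
(np.float64(0.0009675756848599756), array([-0.1075,  0.1294])) [0.5758 0.0971 0.1588] [-3.97 -2.09 11.3 ]
(np.float64(0.0013355640192984199), array([-0.1074,  0.1295])) [0.5758 0.0971 0.1588] [-3.55 -1.98 12.34]
```

>>> move_arm:
  moves: "0 0 -2 0; 0 0 -4 0; 0 0 -6 0; 0 0 -8 0; 0 0 -10 0; 0 0 -14 0; 0 0 -20 0; 0 0 -30 0; 0 0 -40 0; 0 0 -50 0"

```text
clock: 18.2
position: [0.5758, 0.0972, 0.2096]
tool_rot: [3.141, -0.0, 1.218]
force: [0.7, -0.9, 0.3]
grip_width: -0.0
```

```bash
python3 - <<'E'
from h import *
for i in range(6): p=bot.grab_frame("scene"); print(st()[0],tilt(p))
X=cloud(p); m=masks(p)["red"]&(np.hypot(X[...,0]-.57,X[...,1]-.1)<.05)&(X[...,2]>.13); print(X[m].mean(0),X[m].max(0),m.sum())
E
```

```text
18.25 (np.float64(0.0013660943350045582), array([-0.1076,  0.1296]))
18.3 (np.float64(0.00031085338851340264), array([-0.1076,  0.1293]))
18.35 (np.float64(0.0008993294776347574), array([-0.1075,  0.1296]))
18.4 (np.float64(0.0018183956152766783), array([-0.1078,  0.1296]))
18.45 (np.float64(0.0010677677847092046), array([-0.1076,  0.1297]))
18.5 (np.float64(-0.00025588366779544865), array([-0.1074,  0.1296]))
[0.58092064 0.09456716 0.1799841 ] [0.59612153 0.12669404 0.35214543] 95
```

>>> move_arm:
  moves: "0 0 0 0; 0 0 0 0; 0 0 0 0; 0 0 0 0; 0 0 0 0; 0 0 0 0; 0 0 0 0; 0 0 0 0; 0 0 0 0; 0 0 0 0"

```text
clock: 19.33
position: [0.5757, 0.097, 0.2083]
tool_rot: [-3.142, 0.0, 1.218]
force: [0.1, 0.1, -1.2]
grip_width: 0.0
```

```bash
python3 - <<'E'
from h import *
for i in range(3): p=bot.grab_frame("scene"); print(st()[0],tilt(p))
X=cloud(p); m=masks(p)["red"]&(np.hypot(X[...,0]-.57,X[...,1]-.1)<.05)&(X[...,2]>.13); print(np.median(X[m],0),m.sum())
print(bot.job_done())
E
```

```text
19.38 (np.float64(0.0006807065343152163), array([-0.1077,  0.1297]))
19.43 (np.float64(-0.000629466539131881), array([-0.1073,  0.13  ]))
19.48 (np.float64(0.000582161734142161), array([-0.1076,  0.1297]))
[0.58274525 0.09316589 0.17593584] 96
the job is handed in; nothing more can be done
None
```

I slid the probe about 20 mm along the edge by gently pushing its black end. It balanced level by itself, and I pressed the marker button about 18 mm. The hand felt about 12 N, which puts roughly 9 N on the probe. I then let go and handed the job in at about 19.5 s.

- **Final checks:** The last camera readings put the probe level within about 0.001 rad and still. The button is back up at about 176 mm, and the fingers are well clear.
- **Mistake on the way:** I made one push too early, while the probe was already starting to level. It only made the probe rock more, and that died out with the balance point still over the edge, but towards one side of it.
- **Disagreements and gaps:** The networks also reported the look-alike rigs, and sometimes placed the probe's ends wrongly. I took the positions from the colour and depth fits instead. I never saw the mark itself; the force and travel are the only evidence for it.

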